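Fit the heating block and hold the sample tube ready over it

ROBOT

A 7-joint arm with a two-finger parallel gripper is mounted at the origin on a cart in front of the work surface, level with it; the furniture and walls round the work are solid. World frame = base frame: x ahead of the robot, y to its left, z up, the work surface at z = 0. Lengths are in mm, angles in rad, forces in N, time in s.
With the tool pointing down it reaches from about 400 to 875 mm from the base axis. Payload 19.3 kg.
Tool frame: the origin (TCP) lies at the very end of the fingers, on their centre line; the grasp point (between the pads) lies 19 mm behind it; z points along the fingers, y is the line along which they close (so a half turn about z gives the same grasp; the last joint's range is limited). The gripper opens to 85 mm and grips with 20 to 120 N. Pads are 22 mm wide; open, the fingers measure 114 mm over their backs; the gripper's body (76 mm by 85 mm) begins 54 mm behind the grasp point. The pads swing forward as they close: fully open they stand 13 mm farther back than shut.
Start: joints at [1.143, 0.521, -0.036, 1.599, 0.021, 1.021, -0.113], TCP at [218.856, -585.42, 231.291] pointing down, gripper open.
Joint ranges: [-2.91, 2.91], [-0.3, 2.13], [-1.5, 1.42], [0.17, 2.43], [-1.26, 4.41], [0.16, 1.93], [-2.52, 2.52]. Speed limits (rad/s): [1.89, 1.89, 2.39, 2.39, 3.01, 3.01, 3.01].

INTERFACE

Orientations are given as a rotation vector (axis times angle).
In Python, from plant import sense, capture, close_job, trace, place_of gives the robot as it stands.
- The arm moves only by the tool inch_along, called after "Request:" as name(argument=value, ...), one argument or row to a line, values as JSON. Schema: {"type":"object","properties":{"deltas":{"type":"array","items":{"type":"array","items":{"type":"array","items":{"type":"number"},"minItems":4,"maxItems":4},"minItems":1,"maxItems":10},"minItems":1,"maxItems":1},"aperture":{"type":"number"},"only":{"type":"string"},"quiet":{"type":"boolean"},"lines":{"type":"string"}},"required":["deltas"],"additionalProperties":false}. deltas is a list that holds a single list of rows (three levels of brackets), with 1 to 10 rows, each of 4 numbers: dx, dy, dz in mm, then a turn about the tool's z in rad; each row is the pose to reach, as a shift and turn from the pose commanded when the call began, along the tool's axes at that moment; what a row does not reach only later rows make up. A row lasts 1/12 s, in which the tool goes at most 41.7 mm and 0.125 rad, less where a joint would pass 70% of its speed; a pose out of reach is approached as far as the arm can. aperture is the finger opening in mm, set as the call begins (left out keeps the last). The fingers move at their own pace and stop on an object; the grip force is fixed at half the most. Time passes only in rows, so rows that do not move let the fingers close. The tool returns the time, the measured TCP pose, the force, the opening and the grip force at its end. only (a regular expression) keeps the lines of the reply that match it, lines (a string "A,B") keeps lines A to B, and quiet returns only ok. Input that does not fit is refused with a message, and nothing moves.
- sense(): the state, without advancing time (a new reading comes with each control period).
- capture(name): name is "scene" or "top"; returns a dict with "img" (384x512x3 uint8, red, green, blue), "fx", "fy", "cx", "cy" (pixels), "dist" ([k1, k2, p1, p2, k3] as OpenCV has them; the pictures are not rectified), "position" and "rotation" of the camera in the world. Camera axes: x right, y up, looking along -z (the intrinsics and any distortion apply to the point x, -y, -z); pixel columns grow to the right and rows downward; lengths in mm; the calibration is good to about 2 mm. A picture is of the moment at which its call begins. There is no depth.
- close_job(): hands the job in; it is judged then, once.
Trained networks look in the newest picture that a camera, given by its name, has taken for a name from the list of things; names that differ only in an ending like _2 or _b are one class to them, and where a whole thing is asked for, a point or a joint stands for the part that bears it (a point fixed in the world has none). Each returns a list of dicts, best first, with "confidence" (0 to 1); they miss things now and then, are a little off and sometimes report something else, mostly with a low value. They report only what shows in the picture. A call takes as long as a camera call.
- trace(target, camera): "pixels" (384x512 bool, what is visible of it).
- place_of(target, camera): "xyz" ([x, y, z] in mm, in world coordinates, good to about 4 mm: a listed point, or the origin of a listed thing).
The state is a dict: "t": time; "joint_positions": joint angles; "dq": joint speeds; "joint_efforts": joint torques, N m; "position": TCP position; "tcp_rot": TCP orientation; "force": force on the tool from outside, world axes, zero at the start; "torque": the same for the moment, N m; "width": finger opening in mm; "finger_force": force on a finger pad.
Only numpy, scipy, OpenCV 4.12 (cv2) and the standard library are available. Lean on these libraries where they do the work, as an engineer would, in place of code of your own. Each camera call takes 0.05 s, during which the arm holds its last target. There are 200 camera calls.

TASK

Lower the loose aluminium heating block into the well of the dry-block heater, without dropping it in, so that it sits fully down and flat on the well's floor, and let go of it. Then take the sample tube, the one that stands by itself in the rack, lift it out and carry it upright over the beakers to the heater, knocking nothing over or out of place and never letting the tube touch the beakers, the block or the heater. Finish while still holding it: upright and still over the block's one wide hole, centred on it, its bottom about a centimetre above the block's top face, ready to be lowered in once the block is warm.

Things in the scene. Friction and masses are not known exactly. Their poses are not given: they have to be found in the camera images.
- block_heater: dry-block heater, fixed: white, 190 mm deep (x), 150 wide (y), 75 high; its sloping front panel with display and three keys faces its -x. In its flat top is one open rectangular well, 63 mm (x) by 93 mm (y), 20 mm deep, its mouth bevelled 4 mm at 45 degrees, centred 24 mm to the +x side of the housing's middle. Origin: centre of its underside on the worktop; z up
- well_floor (a point): centre of the well's flat floor, 55 mm above the worktop and 20 mm below the rim; axes as the heater's
- heating_block: loose aluminium block, 60 (x) by 90 (y) by 50 mm high, 0.4 to 0.75 kg, upright on the worktop. It fits the well with 1.5 mm to spare on each side, either way round; the lowest 4 mm are stepped in by 2.5 mm. Seated, its upper 30 mm stand out of the well. In its top: nine narrow 12 mm holes towards +y, one wide hole near the -y end. Origin: centre of its underside; z up
- wide_bore (a point): centre of the mouth of the block's one wide hole (20 mm across, 40 mm deep), level with the block's top face; at x 0, y -26.5, z 50 mm in the block's frame, axes as the block's
- sample_tube: the sample tube: upright glass test tube, 18 mm in diameter, 130 mm long, round bottom, about 30 g, some pale sample in it. It stands by itself in the rack's hole at x -18, y +36 mm of the rack's frame, bottom on the rack's 5 mm base plate, upper 73 mm free above the rack. Origin: lowest point of its bottom; z runs along it to its mouth
- tube_rack: the test-tube rack, loose, 75 mm (x) by 200 mm (y) by 62 mm high, 0.5 kg, two rows of five 18 mm holes 36 mm apart in its top plate. Origin: centre of its underside; z up
- small_beaker: glass beaker 56 mm across, 71 mm high, standing between the rack and the heater. Origin: centre of its underside
- large_beaker: glass beaker 74 mm across, 96 mm high, standing between the rack and the heater. Origin: centre of its underside
- measuring_cylinder: measuring cylinder with a wide foot, 62 mm across, 211 mm high, farther back. Origin: centre of its underside
- wash_bottle: wash bottle, 119 mm over its spout, 225 mm high, at the back. Origin: centre of its underside
- spare_tube_a: another test tube like the sample tube (130 mm) but empty, in the rack's hole at x +18, y -72 mm of the rack's frame. Origin: lowest point of its bottom
- spare_tube_b: another empty test tube (130 mm), in the rack's hole at x -18, y -72 mm of the rack's frame. Origin: lowest point of its bottom

How it is judged (in metres and radians):
On the way, in this order (a step that is already met when the one before it is completed fails the run):
1. the held block has been lowered into the well, to within 8 mm of its floor (z of heating_block in the frame of well_floor below 0.008 m and horizontal distance between heating_block and well_floor below 0.006 m and contact force between the fingers and heating_block above 0.5 N).
2. the block lies flat and square on the well's floor (within 3 mm), released (z of heating_block in the frame of well_floor between -0.003 and 0.003 m and horizontal distance between heating_block and well_floor below 0.004 m and angle between the x axis of heating_block and the x axis of block_heater, either way round below 0.06 rad and angle between heating_block's own z axis and vertical below 0.04 rad and contact force between the fingers and heating_block below 0.1 N and linear speed of heating_block below 0.02 m/s), for 0.2 s.
3. the sample tube, held by the fingers, is out of the rack (height (world z) of sample_tube above 0.08 m and contact force between the fingers and sample_tube above 0.5 N), for 0.1 s.
At the end, for the whole second after the job is handed in: the block lies within 3 mm of the well's floor and 4 mm of its centre, flat and square, not held; the sample tube is in the fingers, still, within 0.1 rad of upright, its bottom 3 to 18 mm above the block's top face and within 4 mm of the wide hole's axis, touching neither block nor heater (z of heating_block in the frame of well_floor between -0.003 and 0.003 m and horizontal distance between heating_block and well_floor below 0.004 m and angle between the x axis of heating_block and the x axis of block_heater, either way round below 0.06 rad and angle between heating_block's own z axis and vertical below 0.04 rad and contact force between the fingers and heating_block below 0.1 N and horizontal distance between sample_tube and wide_bore below 0.004 m and z of sample_tube in the frame of wide_bore between 0.003 and 0.018 m and angle between sample_tube's own z axis and vertical below 0.1 rad and linear speed of sample_tube below 0.02 m/s and contact force between the fingers and sample_tube above 0.5 N and contact force between sample_tube and heating_block below 0.05 N and contact force between sample_tube and block_heater below 0.05 N); the arm keeps its last pose, push and grip.
It fails at once if other glassware, the rack or the wash bottle pushed more than 30 mm or tipped over (distance of any of small_beaker, large_beaker, measuring_cylinder, spare_tube_a, spare_tube_b, wash_bottle, tube_rack from where it was at the start of the episode above 0.03 m or angle between any of small_beaker, large_beaker, measuring_cylinder, spare_tube_a, spare_tube_b, wash_bottle, tube_rack's own z axis and vertical above 0.4 rad).
It fails at once if the sample tube tipped more than 0.5 rad (angle between sample_tube's own z axis and vertical above 0.5 rad).
It fails at once if the sample tube touches a beaker, the block or the heater (contact force between sample_tube and small_beaker above 0.3 N or contact force between sample_tube and large_beaker above 0.3 N or contact force between sample_tube and heating_block above 0.3 N or contact force between sample_tube and block_heater above 0.3 N).
It also fails if it takes over 72 s, if anything falls off the work surface, if the arm or the gripper's body presses on something with over 40 N, if the wrist force passes 120 N, or if a joint passes its speed limit or range.

## Working session

There is one attempt and no reset: what is moved stays moved. The work goes in short steps, Python scripts to look and compute and a tool call to move; the robot and the scene stay as the last step left them, time stands still between calls to the robot, and variables do not carry over. Pictures are saved under pics/ and viewed, at most 10 in all, crops included, and the job is handed in when it is done.

```bash
ls; mkdir -p pics
```

Create h.py:
```python
import numpy as np, cv2
from scipy.spatial.transform import Rotation as R
from plant import sense, capture, trace, place_of
def cap(n,f=None):
    c=capture(n)
    if f: cv2.imwrite('pics/'+f,c['img'][:,:,::-1])
    return c
def Rm(c):
    r=np.array(c['rotation'],float)
    return r if r.shape==(3,3) else R.from_rotvec(r).as_matrix()
def ray(c,uv):
    K=np.array([[c['fx'],0,c['cx']],[0,c['fy'],c['cy']],[0,0,1]],float)
    p=cv2.undistortPoints(np.array(uv,float).reshape(-1,1,2),K,np.array(c['dist'],float)).reshape(-1,2)
    d=np.c_[p[:,0],-p[:,1],-np.ones(len(p))]@Rm(c).T
    return np.array(c['position'],float),d
def onz(c,uv,z):
    o,d=ray(c,uv); return o+d*((z-o[2])/d[:,2])[:,None]
def proj(c,P):
    q=(np.array(P,float).reshape(-1,3)-c['position'])@Rm(c); q=q*[1,-1,-1]
    K=np.array([[c['fx'],0,c['cx']],[0,c['fy'],c['cy']],[0,0,1]],float)
    return cv2.projectPoints(q,np.zeros(3),np.zeros(3),K,np.array(c['dist'],float))[0].reshape(-1,2)
```

Run:
```python
from h import *
s=sense();print({k:np.round(v,3).tolist() for k,v in s.items()})
for n in('scene','top'):
    c=cap(n,n+'0.png');print(n,c['position'],np.round(c['rotation'],3).tolist(),c['fx'],c['dist'])
    for t in 'block_heater well_floor heating_block wide_bore sample_tube tube_rack small_beaker large_beaker measuring_cylinder wash_bottle spare_tube_a'.split():
        print(t,[(np.round(r['xyz'],1).tolist(),round(r['confidence'],2)) for r in place_of(t,n)][:3])
```

```text
pics
{'t': 0.0, 'joint_positions': [1.143, 0.522, -0.036, 1.6, 0.021, 1.021, -0.113], 'dq': [0.0, 0.001, -0.0, -0.001, 0.001, 0.0, 0.001], 'joint_efforts': [0.0, -92.711, 1.98, -36.994, 0.018, 0.008, -0.0], 'position': [218.722, -585.14, 230.771], 'tcp_rot': [-3.09, -0.559, 0.0], 'force': [0.183, -0.204, -0.573], 'torque': [0.009, -0.021, 0.01], 'finger_force': 0.0, 'width': 85.49}
scene [  81.50473265 -859.6725823   629.65315112] [0.99, -0.288, -0.466] 379.5187031552571 [-0.03117761  0.          0.          0.          0.        ]
block_heater []
well_floor []
heating_block [([512.8, -416.0, 4.5], 0.29)]
wide_bore []
sample_tube []
tube_rack [([517.4, -338.1, -1.8], 0.81)]
small_beaker []
large_beaker []
measuring_cylinder []
wash_bottle [([701.2, 59.4, 1.0], 0.68)]
spare_tube_a [([509.8, -414.9, 4.6], 0.83)]
top [ 451.05737944  -89.86844785 1296.137501  ] [0.084, -0.077, -1.543] 452.57829781873164 [-0.12147506  0.          0.          0.          0.        ]
block_heater [([544.3, 248.3, -0.4], 0.91), ([460.9, -34.7, 51.9], 0.56)]
well_floor [([569.7, 247.9, 52.2], 0.95)]
heating_block [([463.5, -6.6, 5.4], 0.6)]
wide_bore [([457.9, -33.0, 47.4], 0.56), ([433.1, -130.5, 1.5], 0.2)]
sample_tube [([499.0, -309.3, 4.2], 0.37)]
tube_rack [([520.8, -337.7, -1.7], 0.97)]
small_beaker [([434.3, -130.7, 0.1], 0.75), ([700.0, 63.6, -2.0], 0.4)]
large_beaker [([541.1, -134.9, -0.5], 0.56), ([519.5, -337.8, 3.1], 0.54)]
measuring_cylinder [([652.8, -16.0, -1.1], 0.64)]
wash_bottle [([699.8, 64.3, 1.1], 0.96), ([545.3, 252.1, -2.0], 0.53)]
spare_tube_a [([509.3, -418.4, 5.9], 0.65), ([548.8, -405.4, 3.7], 0.48)]
```

View pics/top0.png

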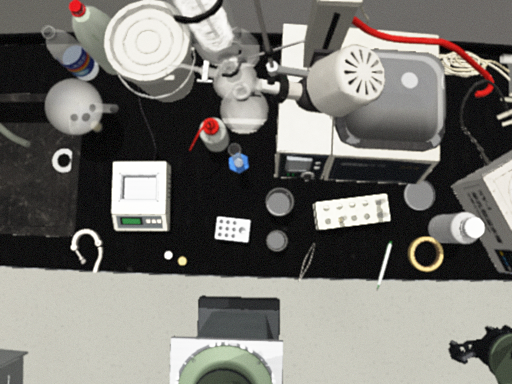

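View pics/scene0.png

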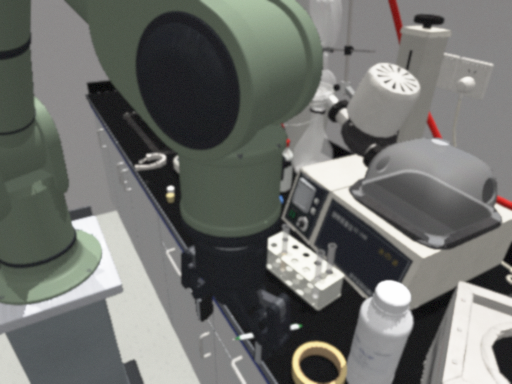

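Run:
```python
from h import *
c=cap('top')
for t,z in (('heating_block',50),('wide_bore',50),('block_heater',75),('tube_rack',62),('sample_tube',0)):
    for r in trace(t,'top')[:1]:
        m=r['pixels'].astype(np.uint8); cs=max(cv2.findContours(m,0,1)[0],key=cv2.contourArea)
        P=onz(c,cs.reshape(-1,2),z)[:,:2].astype(np.float32)
        print(t,r['confidence'],m.sum(),cv2.boundingRect(m),cv2.minAreaRect(P))
im=cv2.resize(c['img'],None,fx=4,fy=4,interpolation=cv2.INTER_CUBIC)[:,:,::-1]
for n,p in(('b',(463,-7,50)),('w',(569,248,75))):
    u=proj(c,p)[0]*4; print(n,u/4); x,y=u.astype(int); cv2.imwrite(f'pics/{n}.png',im[y-150:y+150,x-200:x+200])
a=cv2.imread('pics/b.png');b=cv2.imread('pics/w.png');cv2.imwrite('pics/bw.png',np.hstack([a,b]))
```

```text
heating_block 0.7 738 (215, 217, 35, 25) ((463.9461975097656, -9.52532958984375), (92.1036148071289, 60.66707229614258), 85.59207153320312)
wide_bore 0.86 736 (215, 217, 35, 25) ((464.0143737792969, -9.42779541015625), (91.72530364990234, 60.7113151550293), 84.99837493896484)
block_heater 0.78 4266 (111, 90, 61, 142) ((595.4241943359375, 243.11224365234375), (290.62603759765625, 165.63905334472656), 1.9176539182662964)
tube_rack 0.69 1737 (314, 195, 75, 33) ((521.2510375976562, -335.975830078125), (77.1250991821289, 204.71908569335938), 8.571429252624512)
sample_tube 0.49 61 (338, 216, 10, 7) ((500.7582702636719, -322.43597412109375), (17.219375610351562, 26.215238571166992), 1.3462364673614502)
b [231.02276175 229.16438766]
w [138.88934793 187.39361962]
```

View pics/bw.png

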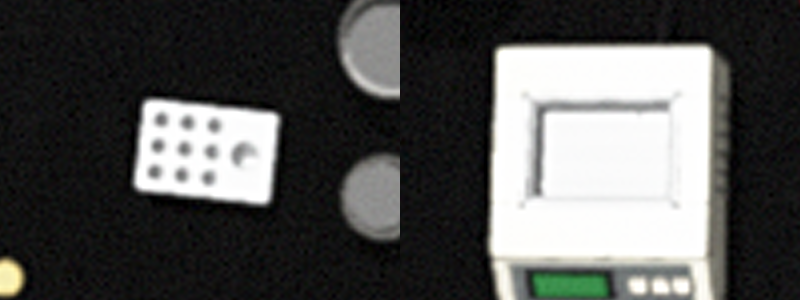

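Top view: block at px (232,229) with its wide hole on the right (-y) end. The heater is at (140,195), beakers at (277,241) and (279,201), rack at (352,211), and cylinder and wash bottle at (238,158) and (212,133). The scene view is mostly blocked by the arm; it shows the rack at (305,270). The crop shows the block tilted about 5° and the well mouth with its bevel corners.

Run:
```python
from h import *
ims=[]
for i in range(4):
    c=cap('top'); ims.append(c['img'].astype(float))
g=np.mean(ims,0).mean(2)
cv2.imwrite('pics/avg.png',g)
G=cv2.resize(g,None,fx=8,fy=8,interpolation=cv2.INTER_CUBIC)
px=lambda uv:(np.array(uv,float)+.5)/8-.5
def cont(mask,z):
    cs=max(cv2.findContours(mask.astype(np.uint8),0,1)[0],key=cv2.contourArea).reshape(-1,2)
    return onz(c,px(cs),z)[:,:2].astype(np.float32)
# block outline
for th in(110,150,200):
    m=np.zeros_like(G,bool); m[8*212:8*255,8*210:8*255]=G[8*212:8*255,8*210:8*255]>th
    P=cont(m,50);print('block',th,cv2.minAreaRect(P))
# holes in the block
sub=G[8*214:8*246,8*212:8*254]; inside=cv2.morphologyEx((sub>150).astype(np.uint8),cv2.MORPH_CLOSE,np.ones((61,61)))
n,l,s,ce=cv2.connectedComponentsWithStats(((sub<200)&(cv2.erode(inside,np.ones((25,25)))>0)).astype(np.uint8))
for k in range(1,n):
    if s[k,4]>60: print('hole',s[k,4],onz(c,px(ce[k]+[8*212,8*214]),50)[0,:2].round(1))
# heater top outline
for z,name,uv in((75,'bevel',[(526,96),(678,96),(676,205),(530,202)]),(55,'floor',[(541,108)]),(75,'housing top',[(495,45),(714,45)])):
    q=[(138.889+(x-600)/4,187.394+(y-150)/4) for x,y in uv]; print(name,onz(c,q,z)[:,:2].round(1).tolist())
```

```text
block 110 ((463.85296630859375, -10.08334732055664), (95.98259735107422, 64.68457794189453), 85.25164794921875)
block 150 ((463.8175354003906, -10.011253356933594), (94.2274398803711, 63.24840545654297), 85.25395965576172)
block 200 ((463.82037353515625, -10.052963256835938), (92.2225570678711, 61.216102600097656), 85.20157623291016)
hole 2695 [500.8  12.1]
hole 628 [484.7  21.7]
hole 641 [483.2   3.5]
hole 596 [481.7 -14.9]
hole 636 [482.4 -62.8]
hole 624 [466.7  23.4]
hole 624 [465.1   5.1]
hole 1318 [463.6 -34.1]
hole 626 [463.6 -13.5]
hole 2148 [454.3  41.6]
hole 656 [448.8  24.9]
hole 615 [447.1   6.5]
hole 623 [445.7 -12. ]
hole 316 [424.8 -46.5]
bevel [[605.0, 302.1], [607.6, 195.7], [532.8, 193.4], [531.9, 295.0]]
floor [[599.3, 297.3]]
housing top [[640.0, 326.3], [643.5, 172.6]][ WARN:0@3.847] global loadsave.cpp:1063 imwrite_ Unsupported depth image for selected encoder is fallbacked to CV_8U.
```

Run:
```python
import cv2,numpy as np
g=cv2.imread('pics/avg.png',0)[155:220,105:180]
a=cv2.createCLAHE(4,(4,4)).apply(cv2.resize(g,None,fx=9,fy=9,interpolation=cv2.INTER_CUBIC))
cv2.imwrite('pics/w2.png',a)
```

```text
(no output)
```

View pics/w2.png

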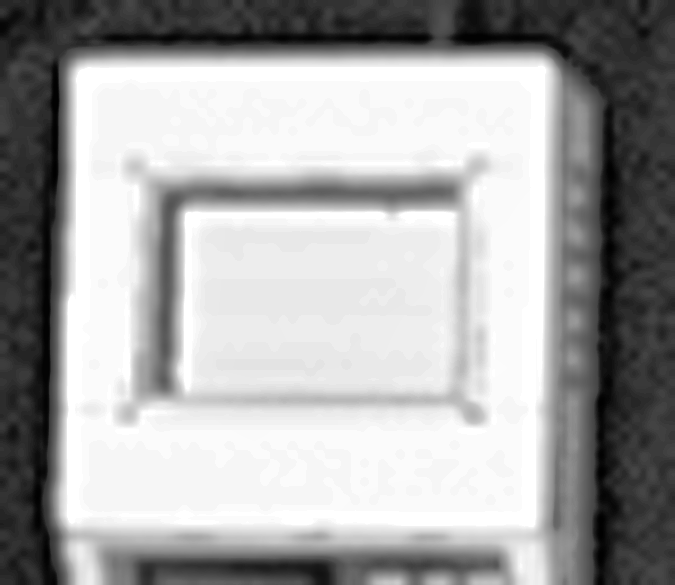

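Run:
```python
from h import *
c=cap('top')
q=np.array([(135,165),(478,165),(473,413),(127,413)],float); q=(q+.5)/9-.5+[105,155]
P=onz(c,q,75)[:,:2]; print('bevel',P.round(1).tolist(),P.mean(0),[np.linalg.norm(P[i]-P[i-1]).round(1) for i in range(4)])
v=(P[0]+P[3]-P[1]-P[2]); w=(P[0]+P[1]-P[2]-P[3]); print('yaw from y edge',np.arctan2(-v[0],v[1]),'x edge',np.arctan2(w[1],w[0]))
h=np.array([(64,54),(555,52),(546,528),(59,525)],float); h=(h+.5)/9-.5+[105,155]
H=onz(c,h,75)[:,:2]; v=(H[0]+H[3]-H[1]-H[2]); w=(H[0]+H[1]-H[2]-H[3]); print('top',H.round(1).tolist(),np.linalg.norm(v)/2,np.arctan2(-v[0],v[1]),np.arctan2(w[1],w[0]))
f=np.array([(180,203),(180,395)],float); print('floor corner',onz(c,(f+.5)/9-.5+[105,155],55).round(1)[:,:2].tolist())
s=sense();Rt=R.from_rotvec(s['tcp_rot']).as_matrix()
print(Rt.T@(np.array([464,-9.5,150])-s['position']),np.arctan2(Rt[1,0],Rt[0,0]))
```

```text
bevel [[607.7, 304.6], [610.3, 197.9], [534.6, 195.6], [531.6, 302.6]] [571.06511071 250.17890485] [np.float64(76.2), np.float64(106.8), np.float64(75.7), np.float64(107.0)]
yaw from y edge 0.02650001763241452 x edge 0.02835421697894687
top [[641.6, 329.2], [645.7, 175.9], [500.5, 171.6], [496.8, 321.9]] 151.8390164118043 0.02550914803295858 0.039969756963691934
floor corner [[598.7, 296.0], [539.0, 292.6]]
[ 431.29037725 -453.59649882   81.3126072 ] 0.35775857665367705
```

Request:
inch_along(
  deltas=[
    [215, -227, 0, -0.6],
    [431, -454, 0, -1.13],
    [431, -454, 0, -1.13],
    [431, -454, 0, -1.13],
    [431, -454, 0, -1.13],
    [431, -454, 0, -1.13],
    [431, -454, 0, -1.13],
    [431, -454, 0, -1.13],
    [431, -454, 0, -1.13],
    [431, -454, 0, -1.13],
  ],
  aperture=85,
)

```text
refused: deltas: the value is too long (schema: maxItems 1). Nothing was moved.
```

I used the wrong layout. The manual says a list holding one list of rows, three levels of brackets; once more.

Request:
inch_along(
  deltas=[
    [[215, -227, 0, -0.6], [431, -454, 0, -1.13], [431, -454, 0, -1.13], [431, -454, 0, -1.13], [431, -454, 0, -1.13], [431, -454, 0, -1.13], [431, -454, 0, -1.13], [431, -454, 0, -1.13], [431, -454, 0, -1.13], [431, -454, 0, -1.13]],
  ],
  aperture=85,
)

```text
t: 2.58
position: [382.1, -200.1, 231.6]
tcp_rot: [2.302, 2.137, 0.0]
force: [1.3, -1.1, 1.0]
width: 85.2
finger_force: 0.0
```

Run:
```python
from h import *
c=cap('scene','scene1.png')
for t in 'block_heater well_floor heating_block wide_bore sample_tube tube_rack small_beaker large_beaker'.split():
    print(t,[(np.round(r['xyz'],1).tolist(),round(r['confidence'],2)) for r in place_of(t,'scene')][:3])
s=sense();Rt=R.from_rotvec(s['tcp_rot']).as_matrix()
print(s['position'],Rt.T@(np.array([464,-9.5,150])-s['position']),np.arctan2(Rt[1,0],Rt[0,0]))
```

```text
block_heater [([546.4, 249.4, 0.2], 0.55)]
well_floor [([571.8, 246.1, 54.0], 0.73)]
heating_block [([462.1, -14.8, -1.6], 0.65)]
wide_bore [([460.5, -38.1, 51.0], 0.83)]
sample_tube []
tube_rack [([516.9, -336.3, -3.3], 0.78), ([437.0, -129.9, -5.3], 0.43)]
small_beaker [([436.5, -132.3, -1.2], 0.81)]
large_beaker [([541.0, -135.8, -3.1], 0.81)]
[ 381.31592064 -202.8343037   231.21381133] [199.66273814  65.97821133  81.19211628] 1.4857327944906182
```

View pics/scene1.png

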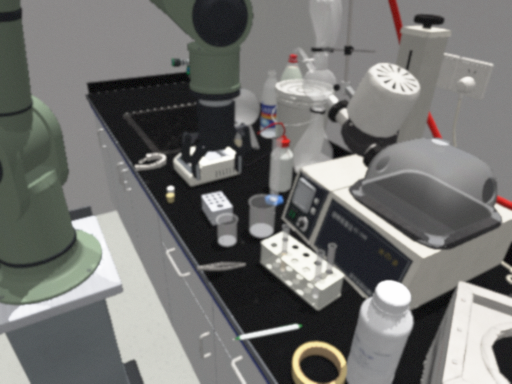

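Add to h.py:
```python
def box(x,y,yaw,sx,sy,z0,z1):
    a=np.array([(i*sx/2,j*sy/2) for i in(-1,1) for j in(-1,1)]); C,S=np.cos(yaw),np.sin(yaw)
    a=a@np.array([[C,S],[-S,C]])+[x,y]
    return np.vstack([np.c_[a,np.full(4,z)] for z in(z0,z1)])
def hullmask(c,P,k=4):
    h=cv2.convexHull(proj(c,P).astype(np.float32)).reshape(-1,2); m=np.zeros((384*k,512*k),np.uint8)
    cv2.fillPoly(m,[np.round((h+.5)*k-.5).astype(int)],1); return m
```

Run:
```python
from h import *
from scipy.optimize import minimize
obs=[]
for n in('top','scene'):
    c=cap(n); t=trace('heating_block',n); m=cv2.resize(t[0]['pixels'].astype(np.uint8),None,fx=4,fy=4,interpolation=0); obs.append((c,m)); print(n,t[0]['confidence'],m.sum()/16)
def iou(p,o):
    h=hullmask(o[0],box(p[0],p[1],p[2],60,90,0,p[3] if len(p)>3 else 50)); return 1-(h&o[1]).sum()/(h|o[1]).sum()
f=lambda ob:(lambda p:sum(iou(p,o) for o in ob))
sim=lambda p:np.array([p]+[np.array(p)+d*np.eye(len(p))[i] for i,d in enumerate([6,6,.1,6][:len(p)])])
for nm,ob,p0 in(('top',obs[:1],[464,-9.5,-.08]),('scene',obs[1:],[464,-9.5,-.08]),('both',obs,[464,-9.5,-.08]),('both+h',obs,[464,-9.5,-.08,50])):
    r=minimize(f(ob),p0,method='Nelder-Mead',options=dict(initial_simplex=sim(p0),xatol=.05,fatol=1e-4)); print(nm,r.x.round(2),r.fun)
```

```text
top 0.82 715.0
scene 0.83 630.0
top [ 4.6439e+02 -9.4300e+00 -1.0000e-01] 0.05079338426664426
scene [ 4.6477e+02 -6.2100e+00 -1.1000e-01] 0.20538855132715061
both [ 4.6427e+02 -9.2300e+00 -9.0000e-02] 0.2655362757745109
both+h [ 4.644e+02 -8.970e+00 -8.000e-02  4.926e+01] 0.2634634609710741
```

Request:
inch_along(
  deltas=[
    [[200, 66, 0, 0], [200, 66, 0, 0], [200, 66, 0, 0], [200, 66, 0, 0], [200, 66, 0, 0], [200, 66, 60, 0], [200, 66, 100, 0], [200, 66, 130, 0], [200, 66, 130, 0]],
  ],
)

```text
t: 3.98
position: [461.0, -8.0, 96.2]
tcp_rot: [-2.307, -2.124, 0.008]
force: [-1.7, 0.0, -0.3]
width: 84.9
finger_force: 0.0
```

Run:
```python
from h import *
s=sense();Rt=R.from_rotvec(s['tcp_rot']).as_matrix()
print(s['position'],Rt.T@(np.array([464.2,-9.2,20])-s['position']),np.arctan2(Rt[1,0],Rt[0,0]),s['joint_positions'])
```

```text
[461.01902067  -7.96537345  96.16966023] [-0.96259415  3.87167178 76.14160257] 1.4885390658575537 [ 0.24518568  0.51911111 -0.45831931  2.10908971  0.39375994  0.60347776
 -0.57310128]
```

Request:
inch_along(
  deltas=[
    [[0, 0, 40, 0], [0, 0, 60, 0], [0, 0, 76, 0], [0, 0, 76, 0], [0, 0, 76, 0]],
  ],
)

```text
t: 4.4
position: [464.6, -8.1, 26.3]
tcp_rot: [2.312, 2.127, -0.0]
force: [0.2, -0.2, -0.0]
width: 85.3
finger_force: 0.0
```

Run:
```python
from h import *
s=sense();Rt=R.from_rotvec(s['tcp_rot']).as_matrix()
print(s['position'],Rt.T@(np.array([464.2,-9.2,20])-s['position']),np.arctan2(Rt[1,0],Rt[0,0]),s['force'])
```

```text
[464.60809376  -8.13231759  26.31894404] [-1.09585816 -0.31886708  6.31925301] 1.4876296740811512 [ 0.15821378 -0.24809212 -0.02410361]
```

Request:
inch_along(
  deltas=[
    [[-1, 0, 5, 0], [-1, 0, 5, 0], [-1, 0, 5, 0]],
  ],
)

```text
t: 4.65
position: [464.6, -9.4, 21.2]
tcp_rot: [2.312, 2.126, 0.001]
force: [-0.6, 0.5, 0.3]
width: 84.9
finger_force: 0.0
```

Request:
inch_along(
  deltas=[
    [[0, 0, 0, 0], [0, 0, 0, 0], [0, 0, 0, 0], [0, 0, 0, 0], [0, 0, 0, 0], [0, 0, 0, 0], [0, 0, 0, 0], [0, 0, 0, 0]],
  ],
  aperture=50,
)

```text
t: 5.32
position: [464.0, -9.2, 20.9]
tcp_rot: [2.312, 2.127, -0.0]
force: [-4.3, -0.1, 14.5]
width: 58.7
finger_force: 61.5
```

Request:
inch_along(
  deltas=[
    [[0, 0, -10, 0], [0, 0, -30, 0], [0, 0, -60, 0], [0, 0, -90, 0], [0, 0, -90, 0], [0, 0, -90, 0]],
  ],
)

```text
t: 5.82
position: [464.6, -9.4, 111.6]
tcp_rot: [2.311, 2.125, 0.003]
force: [-0.2, -0.3, -6.8]
width: 58.7
finger_force: 69.4
```

Add to h.py:
```python
def go(x,y,z):
    s=sense();Rt=R.from_rotvec(s['tcp_rot']).as_matrix()
    print('at',np.round(s['position'],1),'delta',(Rt.T@(np.array([x,y,z])-s['position'])).round(1),'t',round(float(np.arctan2(Rt[1,0],Rt[0,0])),3),'tilt',np.arccos(-Rt[2,2]).round(4),'F',np.round(s['force'],1),'w',s['width'],s['finger_force'])
```

```bash
python3 -c "
from h import *
go(570.5,249.2,150)"
```

```text
at [464.6  -9.4 111.6] delta [266.6  84.  -38.2] t 1.487 tilt 0.0026 F [-0.2 -0.3 -6.8] w 58.691356392614004 69.37536478042603
```

Request:
inch_along(
  deltas=[
    [[20, 6, -20, -0.02], [50, 16, -38, -0.04], [80, 25, -38, -0.08], [110, 35, -38, -0.11], [145, 46, -38, -0.11], [180, 57, -38, -0.11], [210, 66, -38, -0.11], [240, 76, -38, -0.11], [260, 82, -38, -0.11], [267, 84, -38, -0.11]],
  ],
)

```text
t: 6.65
position: [569.3, 253.6, 146.3]
tcp_rot: [-2.186, -2.253, 0.001]
force: [-0.9, 0.3, -6.3]
width: 59.4
finger_force: 69.2
```

Request:
inch_along(
  deltas=[
    [[0, 0, 0, 0], [0, 0, 0, 0], [0, 0, 0, 0], [0, 0, 0, 0]],
  ],
)

```text
t: 6.98
position: [569.8, 248.5, 148.0]
tcp_rot: [2.192, 2.25, -0.002]
force: [0.0, -0.9, -5.9]
width: 58.9
finger_force: 69.2
```

Run:
```python
from h import *
go(570.5,249.2,150)
c=cap('scene','scene2.png'); d=cap('top','top2.png')
def crop(c,p,k=4):
    u=(proj(c,p)[0]*k).astype(int); im=cv2.resize(c['img'],None,fx=k,fy=k,interpolation=cv2.INTER_CUBIC)[:,:,::-1]
    return im[max(u[1]-250,0):u[1]+250,max(u[0]-200,0):u[0]+200]
a=crop(c,(570,249,90),5);b=crop(d,(570,249,90));h=min(len(a),len(b))
cv2.imwrite('pics/hold.png',np.hstack([a[:h],b[:h]]))
for n in('top','scene'):
  for t in('well_floor','block_heater','heating_block','wide_bore'): print(n,t,[(np.round(r['xyz'],1).tolist(),round(r['confidence'],2)) for r in place_of(t,n)][:2])
```

```text
at [569.8 248.5 148. ] delta [ 0.6  0.8 -2. ] t 1.596 tilt 0.0011 F [ 0.  -0.9 -5.9] w 58.86533762494603 69.219810962677
top well_floor [([569.9, 244.6, 53.8], 0.9)]
top block_heater [([547.9, 251.0, 2.1], 0.64), ([539.5, -135.3, 1.1], 0.42)]
top heating_block [([568.9, 249.9, 132.6], 0.64)]
top wide_bore [([571.5, 222.7, 174.6], 0.66)]
scene well_floor [([568.1, 247.3, 53.9], 0.89)]
scene block_heater [([546.6, 247.7, -0.8], 0.66)]
scene heating_block [([571.0, 244.0, 126.3], 0.76), ([513.1, -416.3, 4.6], 0.27)]
scene wide_bore [([572.6, 220.8, 178.9], 0.55)]
```

View pics/hold.png

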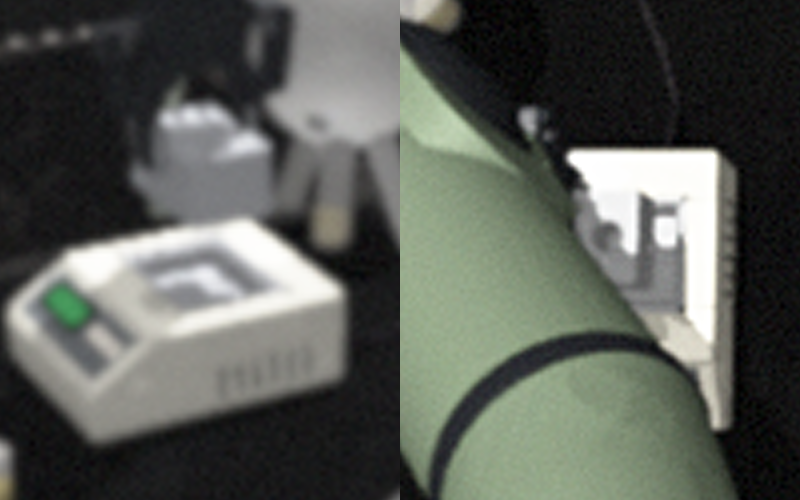

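Run:
```python
from h import *
ims=[];W=[];B=[]
for i in range(6):
    c=cap('scene');ims.append(c['img'].astype(float))
    W+=[r['xyz'] for r in place_of('well_floor','scene')[:1]];B+=[r['xyz'] for r in place_of('wide_bore','scene')[:1]]
for n,a in(('well',W),('bore',B)): a=np.array(a);print(n,a.mean(0).round(1),a.std(0).round(1),len(a))
g=np.mean(ims,0)[:,:,::-1].astype(np.uint8); cv2.imwrite('pics/avgscene.png',g)
k=9;o=proj(c,(571,249,75))[0]-[38,30]
M=np.array([[k,0,-k*o[0]],[0,k,-k*o[1]]],float); im=cv2.warpAffine(g,M,(75*k,62*k),flags=cv2.INTER_CUBIC)
for (x,y),col in(((571.3,249.8),(0,0,255)),((569.9,246.5),(0,200,0))):
    yaw=.028;cx,cy=x-24*np.cos(yaw),y-24*np.sin(yaw)
    for P in(box(x,y,yaw,71,101,75,75)[:4],box(x,y,yaw,63,93,71,71)[:4],box(cx,cy,yaw,190,150,75,75)[:4]):
        q=(proj(c,P)-o)*k; cv2.polylines(im,[np.round(q[[0,1,3,2]]).astype(int)],True,col,1)
cv2.imwrite('pics/ov.png',im)
```

```text
well [569.  249.9  53.5] [1.2 0.6 0.5] 5
bore [571.2 220.5 177.9] [1.2 1.5 1.8] 6
```

View pics/ov.png

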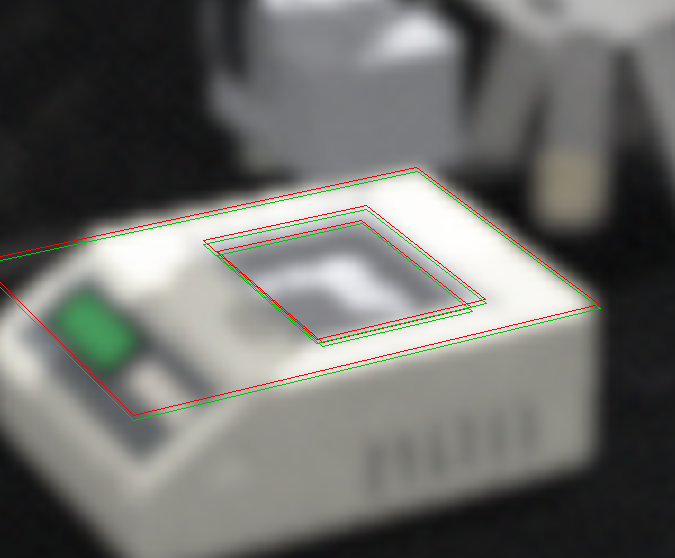

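Request:
inch_along(
  deltas=[
    [[1.5, 0.8, 20, 0], [1.5, 0.8, 40, 0], [1.5, 0.8, 50, 0], [1.5, 0.8, 50, 0], [1.5, 0.8, 50, 0], [1.5, 0.8, 50, 0]],
  ],
)

```text
t: 8.88
position: [571.1, 251.9, 99.3]
tcp_rot: [2.191, 2.251, 0.002]
force: [0.4, -1.5, -5.6]
width: 58.7
finger_force: 69.0
```

```bash
python3 -c "
from h import *
go(570.6,250,76)"
```

```text
at [571.1 251.9  99.3] delta [-1.9 -0.5 23.3] t 1.598 tilt 0.0011 F [ 0.4 -1.5 -5.6] w 58.71634870896744 68.98801445960999
```

Request:
inch_along(
  deltas=[
    [[0, 0, 3, 0], [0, 0, 6, 0], [0, 0, 9, 0], [0, 0, 9, 0]],
  ],
)

```text
t: 9.22
position: [570.4, 251.4, 88.9]
tcp_rot: [-2.191, -2.251, 0.001]
force: [0.1, 0.4, -6.3]
width: 59.0
finger_force: 69.2
```

```bash
python3 -c "
from h import *
go(570.6,250,76)"
```

```text
at [570.4 251.4  88.9] delta [-1.4  0.1 12.9] t 1.598 tilt 0.0006 F [ 0.1  0.4 -6.3] w 59.03162695668254 69.1718602180481
```

Request:
inch_along(
  deltas=[
    [[-1.2, 0, 0, 0], [-1.2, 0, 0, 0], [-1.2, 0, 2, 0], [-1.2, 0, 4, 0], [-1.2, 0, 4, 0], [-1.2, 0, 4, 0]],
  ],
)

```text
t: 9.72
position: [570.6, 250.3, 85.1]
tcp_rot: [-2.191, -2.251, 0.0]
force: [0.2, -0.3, -5.0]
width: 58.8
finger_force: 69.2
```

```bash
python3 -c "
from h import *
go(570.6,250,76)"
```

```text
at [570.6 250.3  85.1] delta [-0.3 -0.   9.1] t 1.598 tilt 0.0002 F [ 0.2 -0.3 -5. ] w 58.76857708821596 69.17005777359009
```

Request:
inch_along(
  deltas=[
    [[0, 0, 1, 0], [0, 0, 2, 0], [0, 0, 3, 0], [0, 0, 4, 0], [0, 0, 4, 0]],
  ],
)

```text
t: 10.13
position: [570.6, 250.3, 81.1]
tcp_rot: [-2.191, -2.251, 0.0]
force: [0.9, 0.0, -7.1]
width: 58.9
finger_force: 69.2
```

Request:
inch_along(
  deltas=[
    [[0, 0, 1, 0], [0, 0, 2, 0], [0, 0, 3, 0], [0, 0, 3, 0]],
  ],
)

```text
t: 10.47
position: [570.6, 250.3, 78.1]
tcp_rot: [-2.191, -2.251, 0.0]
force: [0.9, 0.1, -5.2]
width: 59.0
finger_force: 69.2
```

```bash
python3 -c "
from h import *
go(570.6,250,76)"
```

```text
at [570.6 250.3  78.1] delta [-0.3  0.   2.1] t 1.598 tilt 0.0003 F [ 0.9  0.1 -5.2] w 59.02268259878048 69.17000770568848
```

Request:
inch_along(
  deltas=[
    [[0, 0, 1, 0], [0, 0, 1, 0]],
  ],
)

```text
t: 10.63
position: [570.6, 250.3, 77.2]
tcp_rot: [-2.191, -2.251, 0.0]
force: [0.6, 0.4, -6.2]
width: 59.1
finger_force: 69.2
```

Request:
inch_along(
  deltas=[
    [[0, 0, 1, 0], [0, 0, 1, 0], [0, 0, 1, 0]],
  ],
)

```text
t: 10.88
position: [570.6, 250.4, 76.3]
tcp_rot: [-2.191, -2.251, 0.0]
force: [0.9, 0.9, -6.5]
width: 58.8
finger_force: 69.2
```

Request:
inch_along(
  deltas=[
    [[0, 0, 0.5, 0], [0, 0, 0.5, 0], [0, 0, 0.5, 0]],
  ],
)

```text
t: 11.13
position: [570.7, 250.4, 76.1]
tcp_rot: [2.191, 2.251, 0.0]
force: [-2.2, -1.7, 0.3]
width: 59.0
finger_force: 69.8
```

Request:
inch_along(
  deltas=[
    [[0, 0, 0.3, 0], [0, 0, 0.3, 0]],
  ],
)

```text
t: 11.3
position: [570.7, 250.4, 76.0]
tcp_rot: [2.191, 2.251, 0.0]
force: [-3.6, -2.3, 7.1]
width: 59.1
finger_force: 70.9
```

Request:
inch_along(
  deltas=[
    [[0, 0, 0, 0], [0, 0, 0, 0], [0, 0, 0, 0], [0, 0, 0, 0], [0, 0, 0, 0], [0, 0, 0, 0]],
  ],
  aperture=85,
)

```text
t: 11.8
position: [570.7, 250.4, 75.5]
tcp_rot: [-2.191, -2.251, -0.0]
force: [-0.1, 0.3, -0.7]
width: 85.2
finger_force: 0.0
```

Request:
inch_along(
  deltas=[
    [[0, 0, -20, 0], [0, 0, -50, 0], [0, 0, -85, 0], [0, 0, -125, 0], [0, 0, -150, 0], [0, 0, -150, 0], [0, 0, -150, 0]],
  ],
)

```text
t: 12.38
position: [571.2, 250.5, 227.0]
tcp_rot: [2.191, 2.25, 0.004]
force: [0.5, -0.1, -0.6]
width: 84.8
finger_force: 0.0
```

```bash
python3 -c "
from h import *
go(501,-303,220)"
```

```text
at [571.2 250.5 227. ] delta [-551.5  -85.     6.3] t 1.598 tilt 0.0027 F [ 0.5 -0.1 -0.6] w 84.83420825748519 0.0
```

Request:
inch_along(
  deltas=[
    [[-430, -170, 0, 0], [-430, -170, 0, 0], [-430, -170, 0, 0], [-430, -170, 0, 0], [-430, -170, 0, 0], [-430, -170, 0, 0], [-430, -170, 0, 0], [-430, -170, 0, 0], [-430, -170, 0, 0], [-430, -170, 0, 0]],
  ],
)

```text
t: 13.22
position: [426.3, -142.8, 224.8]
tcp_rot: [-2.191, -2.25, 0.001]
force: [2.0, 0.1, -0.0]
width: 85.2
finger_force: 0.0
```

Request:
inch_along(
  deltas=[
    [[0, 0, 0, 0], [0, 0, 0, 0], [0, 0, 0, 0], [0, 0, 0, 0]],
  ],
)

```text
t: 13.55
position: [428.1, -140.1, 225.1]
tcp_rot: [-2.189, -2.252, -0.0]
force: [0.2, -0.2, 0.1]
width: 85.2
finger_force: 0.0
```

Run:
```python
from h import *
go(501,-303,220)
av={}
for n in('top','scene'):
    ims=[];A={}
    for i in range(3):
        c=cap(n);ims.append(c['img'].astype(float))
        for t in('heating_block','wide_bore','well_floor','sample_tube','tube_rack','spare_tube_a'):
            for r in place_of(t,n)[:2]:
                if r['confidence']>.3:A.setdefault(t,[]).append(r['xyz'])
    for t,a in A.items(): print(n,t,np.round(a,0).astype(int).tolist())
    g=np.mean(ims,0)[:,:,::-1].astype(np.uint8);cv2.imwrite(f'pics/av3{n}.png',g);av[n]=(c,g)
def crop(n,p,w,h,k):
    c,g=av[n];o=proj(c,p)[0]-[w/2,h/2]; print(n,p,'origin',o,'k',k)
    return cv2.warpAffine(g,np.array([[k,0,-k*o[0]],[0,k,-k*o[1]]],float),(int(w*k),int(h*k)),flags=cv2.INTER_CUBIC)
a=crop('top',(571,250,105),66,50,6);b=crop('scene',(571,250,100),66,50,6);e=crop('top',(520,-337,62),90,50,4.4);d=crop('scene',(520,-337,80),90,50,4.4)
cv2.imwrite('pics/q.png',np.vstack([np.hstack([a,b])[:, :792],cv2.resize(np.hstack([e,d]),(792,220))]))
```

```text
at [ 428.1 -140.1  225.1] delta [-164.9   68.2    4.9] t 1.599 tilt 0.0009 F [ 0.2 -0.2  0.1] w 85.17140178778463 0.0
top heating_block [[568, 250, 61], [569, 251, 58], [570, 250, 58]]
top well_floor [[572, 244, 52], [570, 247, 55], [573, 245, 53]]
top sample_tube [[492, -306, 5], [494, -309, 6], [701, 61, 2]]
top tube_rack [[518, -338, -1], [518, -336, -4], [519, -342, -1], [541, -135, 0]]
top spare_tube_a [[549, -407, 6], [509, -417, 4], [550, -408, 6], [513, -416, 5], [549, -407, 7], [510, -416, 7]]
top wide_bore [[571, 223, 102], [540, -135, 0], [573, 227, 104]]
scene heating_block [[572, 248, 52], [572, 247, 54], [571, 250, 52], [571, 244, 56]]
scene wide_bore [[571, 223, 107], [702, 60, 2], [571, 222, 106], [572, 219, 106]]
scene well_floor [[568, 250, 54], [573, 247, 52], [538, -136, -1], [568, 251, 57]]
scene sample_tube [[493, -301, 3], [496, -304, 6], [498, -303, 5]]
scene tube_rack [[520, -334, -3], [518, -336, -4]]
scene spare_tube_a [[514, -420, 7], [519, -338, -2], [509, -415, 4], [511, -419, 2]]
top (571, 250, 105) origin [102.21299887 160.47086033] k 6
scene (571, 250, 100) origin [179.07855777 120.07646785] k 6
top (520, -337, 62) origin [306.89572303 186.32441142] k 4.4
scene (520, -337, 80) origin [255.2774372  225.44760849] k 4.4
```

View pics/q.png

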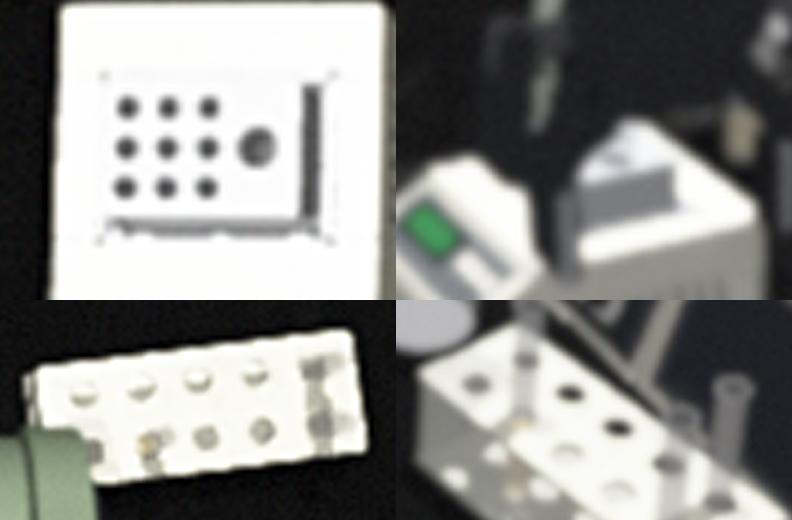

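Run:
```python
from h import *
c=cap('top')
f=lambda uv,o,k,z:onz(c,(np.array(uv,float))/k+o,z)[:,:2]
oa=np.array([102.213,160.471]);
H=f([(128,107),(168,107),(208,107),(126,148),(167,148),(207,148),(125,188),(166,188),(206,188),(256,146)],oa,6,105)
print('holes',H.round(1).tolist(),'grid centre',H[:9].mean(0),'wide',H[9])
oe=np.array([306.896,186.324])
uv=[(84,92),(141,87),(198,80),(256,74),(206,137),(262,130)]
q=np.array([(18,72),(18,36),(18,0),(18,-36),(-18,0),(-18,-36)],float)
P=f(uv,oe,4.4,62)
a,b=q-q.mean(0),P-P.mean(0);yaw=np.arctan2((a[:,0]*b[:,1]-a[:,1]*b[:,0]).sum(),(a*b).sum());C,S=np.cos(yaw),np.sin(yaw);Q=np.array([[C,-S],[S,C]])
t=P.mean(0)-Q@q.mean(0);print('rack',t,yaw,'res',(q@Q.T+t-P).round(1).tolist(),'tube',Q@[-18,36]+t)
cs=capture('scene')
os_=np.array([255.277,225.448]); x=np.array([[(524-396),85.]])/4.4+os_
o,d=ray(cs,x); print('scene hole z62',onz(cs,x,62))
```

```text
holes [[589.5, 283.1], [589.9, 264.8], [590.4, 246.5], [571.0, 282.9], [571.5, 264.2], [572.0, 246.0], [553.1, 282.3], [553.6, 263.6], [554.1, 245.4], [573.5, 223.8]] grid centre [571.69004283 264.29766069] wide [573.48100743 223.79327112]
rack [ 520.99998834 -339.48754109] 0.1353825156987289 res [[-0.3, -0.3], [0.5, -0.3], [0.1, -0.2], [0.3, 0.7], [-0.1, 0.3], [-0.5, -0.2]] tube [ 498.30579626 -306.24639721]
scene hole z62 [[ 513.3134155  -284.30640824   62.        ]]
```

Request:
inch_along(
  deltas=[
    [[-167, 65, 0, 0], [-167, 65, 0, 0], [-167, 65, 0, 0], [-167, 65, 0, 0], [-167, 65, 0, 0], [-167, 65, 0, 0], [-167, 65, 20, 0], [-167, 65, 50, 0], [-167, 65, 60, 0], [-167, 65, 60, 0]],
  ],
  aperture=60,
)

```text
t: 16.58
position: [496.3, -305.1, 163.4]
tcp_rot: [-2.188, -2.249, 0.001]
force: [-0.6, 1.3, 0.0]
width: 60.0
finger_force: 0.0
```

Run:
```python
from h import *
go(497.5,-305.5,86)
c=cap('scene','sc5.png')
print([(np.round(r['xyz'],0),r['confidence']) for r in place_of('sample_tube','scene')][:2])
g=c['img'][:,:,::-1];o=proj(c,(500,-305,110))[0]-[50,38];k=8
cv2.imwrite('pics/t5.png',cv2.warpAffine(g,np.array([[k,0,-k*o[0]],[0,k,-k*o[1]]],float),(800,600),flags=cv2.INTER_CUBIC))
for x,y in((497.5,-305.5),):
    print('proj z5,62,135:',((proj(c,[(x,y,5),(x,y,62),(x,y,135)])-o)*k).round(0).tolist(), 'rack top corners',((proj(c,box(520,-338,.135,75,200,62,62)[:4])-o)*k).round(0).tolist(),'o',o)
```

```text
at [ 496.3 -305.1  163.4] delta [-0.6  1.5 77.4] t 1.599 tilt 0.0042 F [-0.6  1.3  0. ] w 60.04969954022613 0.0
[]
proj z5,62,135: [[370.0, 586.0], [383.0, 439.0], [400.0, 236.0]] rack top corners [[673.0, 739.0], [192.0, 353.0], [865.0, 619.0], [378.0, 266.0]] o [235.97322427 196.90544726]
```

View pics/t5.png

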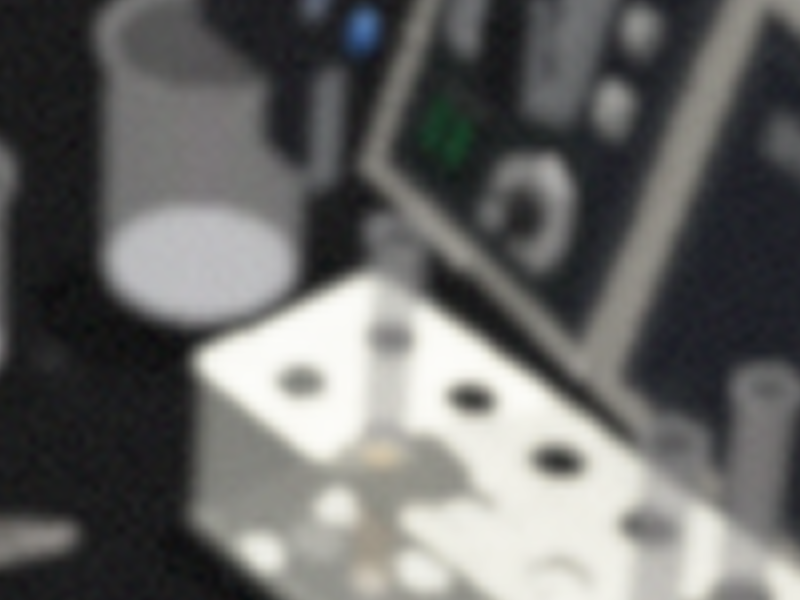

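Request:
inch_along(
  deltas=[
    [[0, 1, 0, 0], [0, 1, 25, 0], [0, 1, 50, 0], [0, 1, 70, 0], [0, 1, 77, 0], [0, 1, 77, 0], [0, 1, 77, 0]],
  ],
)

```text
t: 17.27
position: [499.1, -306.5, 89.8]
tcp_rot: [2.19, 2.25, 0.001]
force: [0.3, -0.5, 0.7]
width: 59.9
finger_force: 0.0
```

```bash
python3 -c "
from h import *
go(497.5,-305.5,86)"
```

```text
at [ 499.1 -306.5   89.8] delta [ 1.  -1.6  3.7] t 1.598 tilt 0.0012 F [ 0.3 -0.5  0.7] w 59.904419204646146 0.0
```

Request:
inch_along(
  deltas=[
    [[0, 0, 0, 0], [0, 0, 0, 0], [0, 0, 0, 0], [0, 0, 0, 0], [0, 0, 0, 0], [0, 0, 0, 0], [0, 0, 0, 0], [0, 0, 0, 0], [0, 0, 0, 0], [0, 0, 0, 0]],
  ],
  aperture=10,
)

```text
t: 18.1
position: [498.4, -306.5, 89.1]
tcp_rot: [2.191, 2.251, -0.0]
force: [-2.6, 0.7, 7.6]
width: 16.0
finger_force: 58.0
```

```bash
python3 -c "
from h import *
go(497.5,-305.5,86)"
```

```text
at [ 498.4 -306.5   89.1] delta [ 1.1 -0.9  3.1] t 1.598 tilt 0.0006 F [-2.6  0.7  7.6] w 15.981007201831678 57.961652842350304
```

Request:
inch_along(
  deltas=[
    [[0, 0, -5, 0], [0, 0, -15, 0], [0, 0, -30, 0], [0, 0, -50, 0], [0, 0, -75, 0], [0, 0, -100, 0], [0, 0, -125, 0], [0, 0, -140, 0], [0, 0, -145, 0], [0, 0, -145, 0]],
  ],
)

```text
t: 18.93
position: [498.9, -306.4, 235.2]
tcp_rot: [2.19, 2.249, 0.001]
force: [-0.1, 0.7, -0.9]
width: 16.3
finger_force: 58.2
```

```bash
python3 -c "
from h import *
go(572,223,234)
cap('scene')
for n in('sample_tube','tube_rack'):print([(np.round(r['xyz'],0),r['confidence']) for r in place_of(n,'scene')][:3])"
```

```text
at [ 498.9 -306.4  235.2] delta [527.3  87.3   0.6] t 1.598 tilt 0.0024 F [-0.1  0.7 -0.9] w 16.30887121474596 58.20935008716333
[(array([ 496., -301.,  153.]), 0.82)]
[(array([ 519., -336.,   -5.]), 0.66)]
```

Request:
inch_along(
  deltas=[
    [[8, 1, 0, 0], [25, 4, 0, 0], [50, 8, 0, 0], [80, 13, 0, 0], [110, 18, 0, 0], [140, 23, 0, 0], [170, 28, 0, 0], [200, 33, 0, 0], [230, 38, 0, 0], [260, 43, 0, 0]],
  ],
)

```text
t: 19.92
position: [533.9, -43.1, 232.8]
tcp_rot: [-2.19, -2.251, 0.001]
force: [0.8, -0.0, -1.4]
width: 15.5
finger_force: 58.2
```

Request:
inch_along(
  deltas=[
    [[30, 5, 0, 0], [60, 10, 0, 0], [90, 15, 0, 0], [120, 20, 0, 0], [150, 25, 0, 0], [180, 30, 0, 0], [210, 35, 0, 0], [235, 39, 0, 0], [255, 42, 0, 0], [267, 44, 0, 0]],
  ],
)

```text
t: 20.75
position: [570.2, 226.1, 232.6]
tcp_rot: [-2.187, -2.253, 0.001]
force: [-0.6, 0.6, -0.0]
width: 15.7
finger_force: 58.2
```

Request:
inch_along(
  deltas=[
    [[0, 0, 0, 0], [0, 0, 0, 0], [0, 0, 0, 0], [0, 0, 0, 0], [0, 0, 0, 0]],
  ],
)

```text
t: 21.17
position: [571.4, 221.7, 233.5]
tcp_rot: [2.193, 2.249, -0.0]
force: [-0.4, 0.3, -1.0]
width: 16.0
finger_force: 58.2
```

```bash
python3 -c "
from h import *
go(571.5,223.4,200)"
```

```text
at [571.4 221.7 233.5] delta [ 1.7  0.1 33.5] t 1.596 tilt 0.0004 F [-0.4  0.3 -1. ] w 16.044372529078874 58.210913346047164
```

Request:
inch_along(
  deltas=[
    [[1.7, 0, 5, 0], [1.7, 0, 12, 0], [1.7, 0, 20, 0], [1.7, 0, 26, 0], [1.7, 0, 28, 0], [1.7, 0, 28, 0], [1.7, 0, 28, 0], [1.7, 0, 28, 0]],
  ],
)

```text
t: 21.83
position: [571.3, 224.7, 205.8]
tcp_rot: [2.191, 2.251, 0.001]
force: [0.2, -0.5, -0.6]
width: 15.7
finger_force: 58.2
```

Run:
```python
from h import *
go(571.5,223.4,200)
A={};G={}
for n in('top','scene'):
    ims=[]
    for i in range(5):
        c=cap(n);ims.append(c['img'].astype(float))
        for t in('sample_tube','wide_bore'):
            for r in place_of(t,n)[:1]: A.setdefault((n,t),[]).append(r['xyz'])
    G[n]=(c,np.mean(ims,0)[:,:,::-1].astype(np.uint8)); cv2.imwrite(f'pics/f{n}.png',G[n][1])
for k,a in A.items(): a=np.array(a);print(k,np.median(a,0).round(1),a.std(0).round(1),len(a))
o=[];T=[]
for n in('top','scene'):
    c,g=G[n];q=proj(c,(571.5,224,140))[0]-[22,33];k=9
    T.append(cv2.warpAffine(g,np.array([[k,0,-k*q[0]],[0,k,-k*q[1]]],float),(44*k,600),flags=cv2.INTER_CUBIC))
    print(n,'origin',q,((proj(c,[(571.5,224,105),(571.5,224,121),(571.5,224,240)])-q)*k).round(0).tolist(),'block top',((proj(c,box(571,250.4,.027,60,90,105,105)[:4])-q)*k).round(0).tolist())
cv2.imwrite('pics/fin.png',np.hstack(T))
```

```text
at [571.3 224.7 205.8] delta [-1.3  0.2  5.8] t 1.598 tilt 0.0004 F [ 0.2 -0.5 -0.6] w 15.73199380982835 58.211292260020855
('top', 'sample_tube') [569.9 223.9 119.6] [ 23.1 257.6  46.8] 5
('top', 'wide_bore') [570.6 225.  102.4] [1.  1.1 0.9] 5
('scene', 'sample_tube') [567.2 227.8 120.2] [ 20.3 244.1  52.6] 4
('scene', 'wide_bore') [572.3 220.2 105.3] [1.5 1.7 0.9] 5
top origin [119.34562884 151.09051701] [[229.0, 310.0], [215.0, 304.0], [99.0, 255.0]] block top [[288.0, 410.0], [-9.0, 410.0], [293.0, 209.0], [-3.0, 210.0]]
scene origin [193.0794013  103.76507157] [[201.0, 384.0], [200.0, 345.0], [190.0, 34.0]] block top [[151.0, 418.0], [49.0, 333.0], [295.0, 386.0], [188.0, 305.0]]
```

View pics/fin.png

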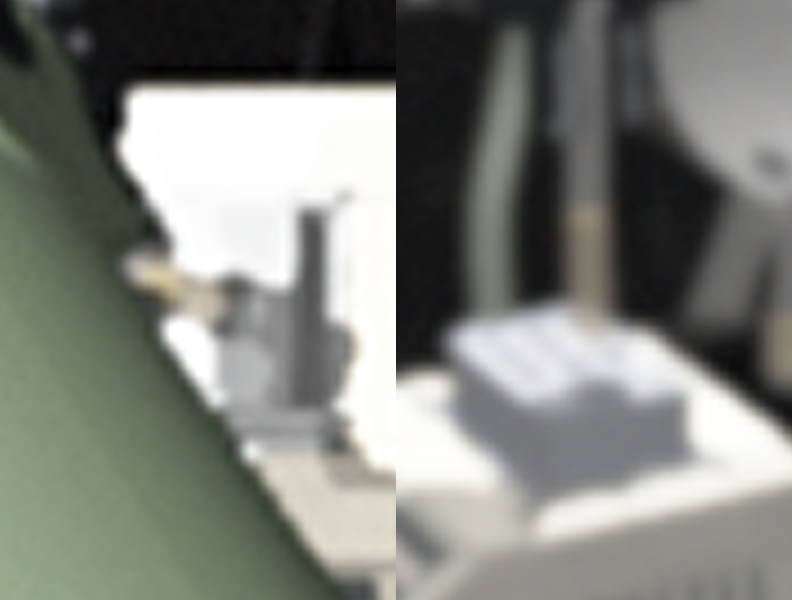

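Request:
inch_along(
  deltas=[
    [[-0.9, 0, 2, 0], [-0.9, 0, 4, 0], [-0.9, 0, 6, 0], [-0.9, 0, 6, 0], [-0.9, 0, 6, 0], [-0.9, 0, 6, 0], [-0.9, 0, 6, 0], [-0.9, 0, 6, 0]],
  ],
)

```text
t: 24.0
position: [571.3, 223.7, 199.6]
tcp_rot: [2.191, 2.251, 0.0]
force: [-0.3, 0.5, -0.4]
width: 15.7
finger_force: 58.2
```

Run:
```python
from h import *
go(571.4,223.8,199.5)
A={}
for n in('top','scene'):
    for i in range(5):
        c=cap(n)
        for t in('sample_tube','wide_bore'):
            for r in place_of(t,n)[:1]: A.setdefault((n,t),[]).append(r['xyz'])
for k,a in A.items(): print(k,np.round(a,0).astype(int).tolist())
go(571.4,223.8,199.5)
```

```text
at [571.3 223.7 199.6] delta [0.1 0.1 0.1] t 1.598 tilt 0.0002 F [-0.3  0.5 -0.4] w 15.742283674369203 58.2103002792428
('top', 'sample_tube') [[567, 225, 116], [571, 221, 115], [568, 225, 115], [566, 221, 115], [572, 221, 116]]
('top', 'wide_bore') [[573, 225, 105], [570, 227, 104], [572, 225, 104], [571, 224, 101], [570, 225, 102]]
('scene', 'sample_tube') [[570, 229, 115], [571, 230, 116], [568, 228, 117], [567, 228, 116], [568, 226, 115]]
('scene', 'wide_bore') [[570, 222, 107], [574, 221, 109], [572, 219, 107], [571, 222, 105], [571, 221, 103]]
at [571.2 223.7 199.5] delta [0.1 0.2 0. ] t 1.598 tilt 0.0001 F [ 0.1 -0.5 -0.1] w 15.780681772796092 58.21042039890017
```

```bash
python3 -c "
from plant import close_job
print(close_job())"
```

```text
the job is handed in; nothing more can be done
None
```

I handed the job in at about 24.5 s of the 72 s. The block is seated in the well and released, and the gripper holds the sample tube upright, about 10 mm above the block's wide hole and within an estimated 1–2 mm of its centre; no verdict came back.

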